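# Box the loose copper fittings with their like

### The job

Each of the four shallow cardboard boxes has one sample fitting in its far cell: put the loose fitting of the same shape (straight coupling, elbow, tee and cross) into the empty near cell of that box, set down gently, not dropped, so that it lies flat on the cell's floor. Leave the return bend and the end cap, which have no box, where they are.

Things in the scene. Friction and masses are not known exactly. Their poses are not given: they have to be found in the camera images.
- coupling_center (a point): Loose straight copper coupling: a plain tube 68 mm long, outside diameter 24 mm, lying on its side (it can roll, so only its x axis is meaningful). Point at its centre, 12 mm above what it lies on; x runs along the tube.
- elbow_center (a point): Loose 90-degree copper elbow (L seen from above), lying flat: two legs of 24 mm outside diameter. Point where the two leg axes meet, 12 mm above what it lies on; one leg runs from there 34 mm along +x, the other 34 mm along +y; z up.
- tee_center (a point): Loose copper tee (T seen from above), lying flat, all arms 24 mm outside diameter. Point where the arm axes meet, 12 mm above what it lies on; the straight run goes 34 mm along +y and 34 mm along -y, the branch 34 mm along +x; z up.
- cross_center (a point): Loose copper cross (+ seen from above), lying flat, all four arms 24 mm outside diameter. Point where the arm axes meet, 12 mm above what it lies on; the arms reach 34 mm along +x, -x, +y and -y; z up.
- cell_coupling (a point): Empty cell of the shallow cardboard box whose other cell holds a straight coupling as a sample (fixed in the box). The box is 184 x 104 mm outside, 30 mm high, fixed to the table, walls and floor 4 mm thick. Point at the centre of the empty cell's floor, 4 mm above the table; z up. The empty cell is 96 x 96 mm inside with its sides along x and y; it is on the robot's side, the sample's cell beyond it along +x.
- cell_elbow (a point): Empty cell of the shallow cardboard box whose other cell holds an elbow as a sample (fixed in the box). The box is 184 x 104 mm outside, 30 mm high, fixed to the table, walls and floor 4 mm thick. Point at the centre of the empty cell's floor, 4 mm above the table; z up. The empty cell is 96 x 96 mm inside with its sides along x and y; it is on the robot's side, the sample's cell beyond it along +x.
- cell_tee (a point): Empty cell of the shallow cardboard box whose other cell holds a tee as a sample (fixed in the box). The box is 184 x 104 mm outside, 30 mm high, fixed to the table, walls and floor 4 mm thick. Point at the centre of the empty cell's floor, 4 mm above the table; z up. The empty cell is 96 x 96 mm inside with its sides along x and y; it is on the robot's side, the sample's cell beyond it along +x.
- cell_cross (a point): Empty cell of the shallow cardboard box whose other cell holds a cross as a sample (fixed in the box). The box is 184 x 104 mm outside, 30 mm high, fixed to the table, walls and floor 4 mm thick. Point at the centre of the empty cell's floor, 4 mm above the table; z up. The empty cell is 96 x 96 mm inside with its sides along x and y; it is on the robot's side, the sample's cell beyond it along +x.
- return_bend_center (a point): Loose copper return bend (U seen from above, about 57 x 60 mm, 24 mm high), lying among the fittings; it has no box and stays where it is. Point about its middle, 12 mm above the table; the U opens along +x.
- end_cap_center (a point): Loose copper end cap, a domed plug 31 mm in diameter and 30 mm high standing on the table among the fittings; it has no box and stays where it is. Point at its centre, 15 mm above the table; z up.
Things that resemble listed ones, but are neither listed nor needed, are in the scene too. Leave any green look-alike of the part that bears tee_center alone. Leave any pink look-alike of the part that bears cell_elbow alone.

How it is judged:
By the outcome, as a careful person would: the job done as asked, in the order asked, and still so for the second after the job is handed in, with the robot touching nothing.
It also fails if it takes over 101 s, if anything falls off the work surface, if the arm or the gripper's body presses on something with over 40 N, if the wrist force passes 120 N, or if a joint passes its speed limit or range.

### The arm

A 6-joint arm with a two-finger parallel gripper is mounted at the origin on the work surface. World frame = base frame: x ahead of the robot, y to its left, z up, the work surface at z = 0. Lengths are in m, angles in rad, forces in N, time in s.
With the tool pointing down it reaches from about 0.35 to 0.975 m from the base axis. Payload 7.1 kg.
Tool frame: the origin (TCP) lies midway between the tips of the shut fingers; the grasp point (between the pads) lies 19 mm behind it; z points along the fingers, y is the direction in which the jaws open and shut (so a half turn about z gives the same grasp; the last joint's range is limited). The gripper opens to 88 mm and grips with 3 to 60 N. Pads are 20 mm wide; open, the fingers measure 115 mm over their backs; the gripper's body (75 mm by 178 mm) begins 61 mm behind the grasp point.
Start: joints at [-1.319, 0.423, 1.63, -0, 1.089, -0.019], TCP at [0.167, -0.602, 0.223] pointing down, gripper open.
Joint ranges: [-3, 3], [-0.9, 2.11], [0.09, 2.58], [-1.31, 4.45], [0.11, 2.69], [-2.54, 2.54]. Speed limits (rad/s): [2.39, 2.39, 3.01, 3.14, 3.14, 3.14].

### API

Orientations are given as a unit quaternion [w, x, y, z].
In Python, from bench import readout, viewer, robot gives the robot as it stands.
- The arm moves only by the tool send_rows, never from a script. Its argument "motion" is one flat list of numbers, 7 for each row, row after row: the closure, from -1 (fully open) to 1 (shut), then the shift along the tool's x, y, z in m, then the turn, a rotation vector about the tool's x, y, z in degrees. In form: [gripper, tx, ty, tz, ax, ay, az, gripper, tx, ty, tz, ax, ay, az, ...]. A call has 1 to 8 rows; each row shifts and turns the pose as measured when the row begins, along the tool's axes as they then stand; what a row does not reach is not made up. A row lasts 1/12 s, in which the tool goes at most 41.7 mm and 7.16 degrees, less where a joint would pass 70% of its speed; a pose out of reach is approached as far as the arm can. A call is refused whole if a number of a shift passes 0.0417 or a number of a turn 7.16, either way. A call with a gripper value outside its range is refused whole. The fingers move at their own pace and stop on an object; "grip_force" is the grip in N (left out, the last holds). Time passes only in rows, so rows that do not move let the fingers close. It gives the time, the measured TCP pose, the force and the opening at its end, in the units of the state.
- readout.get_obs(): the state, without advancing time (a new reading comes with each control period).
- viewer.get_image(name): name is "scene" or "top"; returns a dict with "pixels" (400x640x3 uint8, red, green, blue), "fx", "fy", "cx", "cy" (pixels), "position" and "rotation" of the camera in the world. Camera axes: x right, y down, z forward; pixel columns grow to the right and rows downward; lengths in m; the calibration is good to about 2 mm. A picture is of the moment at which its call begins. There is no depth.
- robot.sign_off(): hands the job in, once; it reports no verdict.
The state is a dict: "time": time; "qpos": joint angles; "dq": joint speeds; "tau": joint torques, N m; "position": TCP position; "orientation": TCP orientation; "contact_force": force on the tool from outside, world axes, zero at the start; "ft_torque": the same for the moment, N m; "width": opening from 0.0 (shut) to 1.0 (fully open).
Only numpy, scipy, OpenCV 4.12 (cv2) and the standard library are available. Lean on these libraries where they do the work, as an engineer would, in place of code of your own. Each camera call takes 0.05 s, during which the arm holds its last target. There are 200 camera calls.

## Working session

There is one attempt and no reset: what is moved stays moved. The work goes in short steps, Python scripts to look and compute and a tool call to move; the robot and the scene stay as the last step left them, time stands still between calls to the robot, and variables do not carry over. Pictures are saved under pics/ and viewed, about 12 in all and at most 16, crops included, and the job is handed in when it is done.

Besides the shell and the picture viewer there is one more tool, called in YAML: its name, and indented under it one key for each argument. send_rows: Moves the arm, as the interface text tells. Its arguments: {"type":"object","properties":{"motion":{"type":"array","items":{"type":"number"}},"grip_force":{"type":"number"}},"required":["motion"]}

```bash
mkdir -p pics; cat > h.py <<'E'
import numpy as np, cv2, sys
from bench import readout, viewer, robot
def grab(name,fn):
    im=viewer.get_image(name); cv2.imwrite(fn,im["pixels"][:,:,::-1]); 
    return im
def px2w(im,u,v,z):
    d=np.array([(u-im["cx"])/im["fx"],(v-im["cy"])/im["fy"],1.0]); d=np.array(im["rotation"])@d
    p=np.array(im["position"]); return p+d*(z-p[2])/d[2]
def w2px(im,p):
    c=np.array(im["rotation"]).T@(np.array(p)-np.array(im["position"])); return im["fx"]*c[0]/c[2]+im["cx"],im["fy"]*c[1]/c[2]+im["cy"]
E
python3 - <<'E'
from h import *
for n in("top","scene"):
    im=grab(n,f"pics/{n}0.png"); print(n,im["fx"],im["cx"],im["cy"],im["position"],np.round(im["rotation"],4).tolist())
    p=cv2.imread(f"pics/{n}0.png"); cv2.imwrite(f"pics/{n}0b.png",cv2.resize(p,(800,500),interpolation=cv2.INTER_CUBIC))
print(readout.get_obs())
E
```

```text
top 515.3096509083043 321.2197811866926 203.02573259291017 [0.32295388 0.05660576 1.37823161] [0.036, -0.6997, 0.7128, -0.0327]
scene 421.1583574425407 313.7492326443434 199.00244840875243 [ 1.05189442 -0.54903006  0.71252207] [-0.3982, 0.8308, 0.3558, -0.1567]
{'time': 0.1, 'qpos': array([-1.31899845e+00,  4.23779336e-01,  1.63058333e+00, -1.34479240e-05,
        1.08857789e+00, -1.90276584e-02]), 'dq': array([ 0.00060533, -0.00178509, -0.00098299, -0.00027778,  0.00066706,
        0.0009436 ]), 'tau': array([ 4.11170413e-04, -5.45609701e+01, -2.74325198e+01,  6.45685382e-02,
        1.88059226e-02, -2.52326544e-05]), 'position': array([ 0.1670886 , -0.60174998,  0.22198199]), 'orientation': array([-6.68697553e-04,  9.90845045e-01,  1.35002377e-01, -8.41754288e-05]), 'contact_force': array([-0.16146902, -0.07737364,  0.8555459 ]), 'ft_torque': array([-0.02604589,  0.00584313,  0.04077737]), 'width': 1.0018416151453071}
```

View pics/top0b.png

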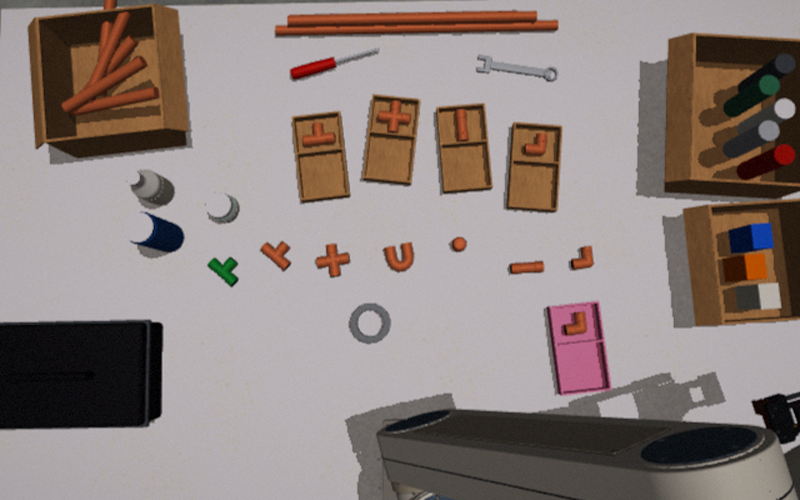

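View pics/scene0b.png

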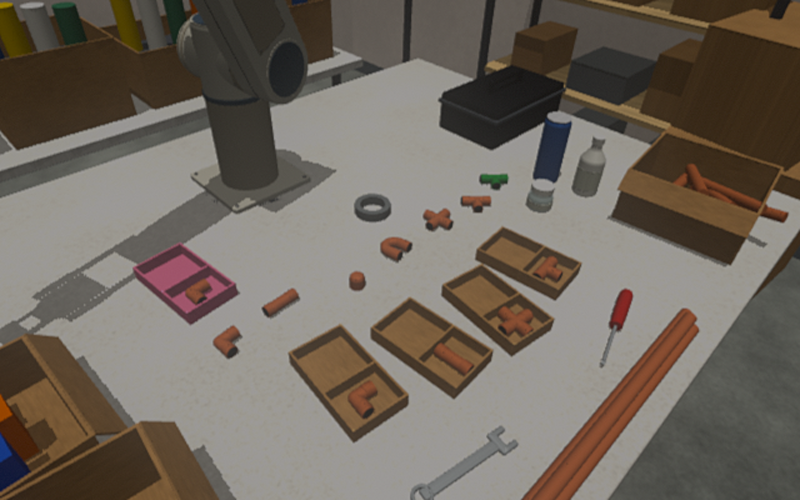

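The top view shows loose pieces from left to right: tee (277,254), cross (333,260), U (399,256), cap (459,244), coupling (527,267) and elbow (582,259). The boxes are the tee, cross, coupling and elbow boxes. The green tee and the pink box are decoys.

```bash
python3 - <<'E'
import cv2
p=cv2.imread("pics/top0.png")
a=cv2.resize(p[185:230,200:340],None,fx=5.6,fy=5.6,interpolation=cv2.INTER_CUBIC)
b=cv2.resize(p[185:230,355:495],None,fx=5.6,fy=5.6,interpolation=cv2.INTER_CUBIC)
cv2.imwrite("pics/c1.png",cv2.vconcat([a,b]))
c=cv2.resize(p[72:174,228:456],None,fx=3.5,fy=3.5,interpolation=cv2.INTER_CUBIC); cv2.imwrite("pics/c2.png",c)
E
```

```text
(no output)
```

View pics/c1.png

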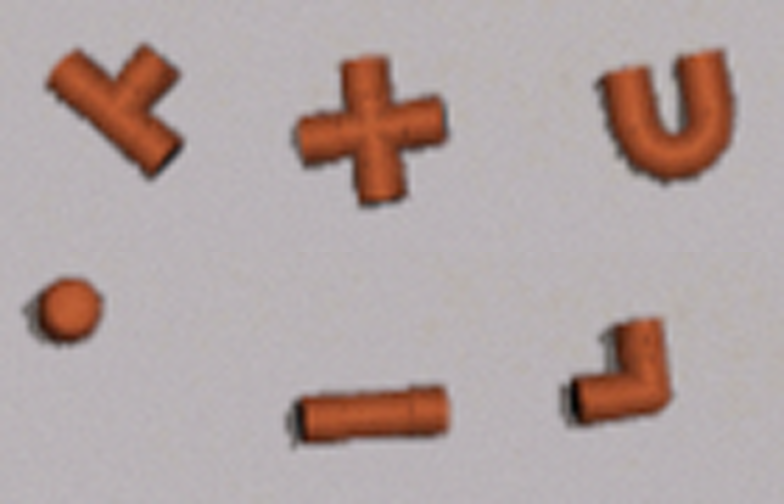

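View pics/c2.png

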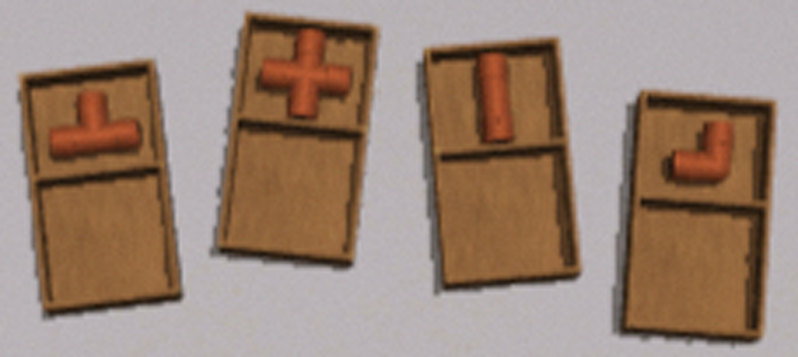

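```bash
cat > h2.py <<'E'
from h import *
from scipy.spatial.transform import Rotation as R
def fix(im):
    q=np.array(im["rotation"])
    if q.shape==(4,): im["rotation"]=R.from_quat([q[1],q[2],q[3],q[0]]).as_matrix()
    return im
E
python3 - <<'E'
from h2 import *
im=fix(viewer.get_image("top"))
A=lambda p:px2w(im,200+(p[0]+.5)/5.6-.5,185+(p[1]+.5)/5.6-.5,.012)
B=lambda p:px2w(im,355+(p[0]+.5)/5.6-.5,185+(p[1]-252+.5)/5.6-.5,.012)
C=lambda p:px2w(im,228+(p[0]+.5)/3.5-.5,72+(p[1]+.5)/3.5-.5,.03)
def show(n,f,c,ends):
    c=f(c); print(n,np.round(c[:2],4),[(np.round(np.linalg.norm(f(e)-c),4),round(np.degrees(np.arctan2(*(f(e)-c)[1::-1])),1)) for e in ends])
show("coupling",B,(375,414),[(303,419),(447,409)])
show("elbow",B,(645,394),[(639,322),(576,402)])
show("tee",A,(115,114),[(63,68),(167,160),(161,60)])
show("cross",A,(373,130),[(365,58),(383,203),(301,142),(444,118)])
show("bend",A,(670,115),[]);show("cap",B,(69,310),[])
for n,FL,FR,NL,NR in [("tee",(20,77),(155,61),(45,311),(181,295)),("cross",(248,13),(379,28),(220,250),(352,265)),("coup",(425,45),(557,38),(443,287),(579,274)),("elbow",(641,92),(775,100),(621,332),(758,340))]:
    P=[C(p) for p in (FL,FR,NL,NR)]; c=sum(P)/4; ax=(P[0]+P[1]-P[2]-P[3])/2; L=np.linalg.norm(ax); W=np.linalg.norm((P[0]+P[2]-P[1]-P[3])/2)
    print(n,"cell",np.round(c-ax/L*.04,4)[:2],"yaw",round(np.degrees(np.arctan2(ax[1],ax[0])),1),"LW",L.round(4),W.round(4))
E
```

```text
coupling [ 0.4233 -0.2042] [(np.float64(0.0342), np.float64(92.9)), (np.float64(0.0342), np.float64(-87.1))]
elbow [ 0.4304 -0.3325] [(np.float64(0.0344), np.float64(2.1)), (np.float64(0.033), np.float64(95.6))]
tee [0.4562 0.3312] [(np.float64(0.0335), np.float64(47.8)), (np.float64(0.0334), np.float64(-132.2)), (np.float64(0.0336), np.float64(-40.8))]
cross [0.4463 0.2084] [(np.float64(0.0347), np.float64(5.9)), (np.float64(0.0351), np.float64(-172.7)), (np.float64(0.0347), np.float64(98.4)), (np.float64(0.0342), np.float64(-81.4))]
bend [0.4508 0.0671] []
cap [ 0.4757 -0.0605] []
tee cell [0.6285 0.2272] yaw 5.7 LW 0.1834 0.104
cross cell [0.6623 0.0835] yaw -7.4 LW 0.1864 0.1012
coup cell [ 0.6418 -0.0771] yaw 3.1 LW 0.1868 0.1025
elbow cell [ 0.5963 -0.2195] yaw -6.5 LW 0.1866 0.103
```

```bash
cat > plan.py <<'E'
from h2 import *
def pose():
    o=readout.get_obs(); q=o["orientation"]; M=R.from_quat([q[1],q[2],q[3],q[0]]).as_matrix()
    return o,np.array(o["position"]),M
def plan(tgt,yaw,N,grip):
    o,p,M=pose(); y=np.radians(yaw); c,s=np.cos(y),np.sin(y)
    G=np.array([[c,s,0],[s,-c,0],[0,0,-1]])
    rv=R.from_matrix(M.T@G).as_rotvec(); d=(np.array(tgt)-p)/N
    print("t",round(o["time"],2),"p",p.round(4),"yaw",round(np.degrees(np.arctan2(M[1,0],M[0,0])),1),"w",round(float(o["width"]),3),"F",np.round(o["contact_force"],1))
    for k in range(N):
        Mk=M@R.from_rotvec(rv*k/N).as_matrix()
        print(",".join("%g"%x for x in [grip,*np.round(Mk.T@d,4),*np.round(np.degrees(rv)/N,2)]),end=",\n" if k%8==7 else ", ")
    print()
a=[float(x) for x in sys.argv[1:]]
if a: plan(a[:3],a[3],int(a[4]),a[5])
E
python3 plan.py .4233 -.2042 .08 93 16 -.3
```

```text
t 0.15 p [ 0.1671 -0.6018  0.2221] yaw 15.5 w 1.002 F [-0.3 -0.6  0.3]
-0.3,0.0221,-0.0197,0.0089,-0,-0,-4.84, -0.3,0.0237,-0.0177,0.0089,-0,-0,-4.84, -0.3,0.0251,-0.0157,0.0089,-0,-0,-4.84, -0.3,0.0263,-0.0135,0.0089,-0,-0,-4.84, -0.3,0.0273,-0.0112,0.0089,-0,-0,-4.84, -0.3,0.0282,-0.0089,0.0089,-0,-0,-4.84, -0.3,0.0288,-0.0065,0.0089,-0,-0,-4.84, -0.3,0.0293,-0.004,0.0089,-0,-0,-4.84,
-0.3,0.0295,-0.0015,0.0089,-0,-0,-4.84, -0.3,0.0295,0.001,0.0089,-0,-0,-4.84, -0.3,0.0294,0.0035,0.0089,-0,-0,-4.84, -0.3,0.029,0.0059,0.0089,-0,-0,-4.84, -0.3,0.0284,0.0084,0.0089,-0,-0,-4.84, -0.3,0.0275,0.0107,0.0089,-0,-0,-4.84, -0.3,0.0265,0.013,0.0089,-0,-0,-4.84, -0.3,0.0254,0.0152,0.0089,-0,-0,-4.84,
```

send_rows:
  motion: [-0.3,0.022,-0.02,0.009,0,0,-5,-0.3,0.024,-0.018,0.009,0,0,-5,-0.3,0.025,-0.016,0.009,0,0,-5,-0.3,0.026,-0.014,0.009,0,0,-5,-0.3,0.027,-0.011,0.009,0,0,-5,-0.3,0.028,-0.009,0.009,0,0,-5,-0.3,0.029,-0.007,0.009,0,0,-5,-0.3,0.029,-0.004,0.009,0,0,-5]
  grip_force: 40

```text
time: 0.82
position: [0.2914, -0.3975, 0.1474]
orientation: [0.002, 0.88, 0.475, -0.001]
contact_force: [0.6, -0.7, -0.1]
width: 0.651
```

```bash
python3 plan.py .4233 -.2042 .08 93 8 -.3
```

```text
t 0.82 p [ 0.2914 -0.3975  0.1474] yaw 56.8 w 0.651 F [ 0.6 -0.7 -0.1]
-0.3,0.0293,0.0005,0.0083,0.01,0.03,-4.53, -0.3,0.0291,0.0028,0.0083,0.01,0.03,-4.53, -0.3,0.0288,0.0051,0.0083,0.01,0.03,-4.53, -0.3,0.0283,0.0074,0.0084,0.01,0.03,-4.53, -0.3,0.0276,0.0096,0.0084,0.01,0.03,-4.53, -0.3,0.0268,0.0118,0.0084,0.01,0.03,-4.53, -0.3,0.0258,0.0138,0.0084,0.01,0.03,-4.53, -0.3,0.0246,0.0158,0.0084,0.01,0.03,-4.53,
```

send_rows:
  motion: [-0.3,0.029,0.0005,0.008,0,0,-4.5,-0.3,0.029,0.003,0.008,0,0,-4.5,-0.3,0.029,0.005,0.008,0,0,-4.5,-0.3,0.028,0.007,0.008,0,0,-4.5,-0.3,0.028,0.01,0.008,0,0,-4.5,-0.3,0.027,0.012,0.008,0,0,-4.5,-0.3,0.026,0.014,0.008,0,0,-4.5,-0.3,0.025,0.016,0.008,0,0,-4.5]

```text
time: 1.48
position: [0.4252, -0.1911, 0.0792]
orientation: [0.002, 0.678, 0.735, -0.001]
contact_force: [0.6, -0.1, -0.9]
width: 0.651
```

```bash
python3 plan.py .4233 -.2042 .006 93 4 -.3; python3 - <<'E'
from h2 import *
im=grab("scene","pics/s1.png")
p=cv2.imread("pics/s1.png"); cv2.imwrite("pics/s1b.png",cv2.resize(p[150:330,120:360],(800,600),interpolation=cv2.INTER_CUBIC))
E
```

```text
t 1.48 p [ 0.4252 -0.1911  0.0792] yaw 94.6 w 0.651 F [ 0.6 -0.1 -0.9]
-0.3,-0.0031,-0.0007,0.0183,0,0.07,0.39, -0.3,-0.0032,-0.0007,0.0183,0,0.07,0.39, -0.3,-0.0032,-0.0007,0.0183,0,0.07,0.39, -0.3,-0.0032,-0.0007,0.0183,0,0.07,0.39,
```

View pics/s1b.png

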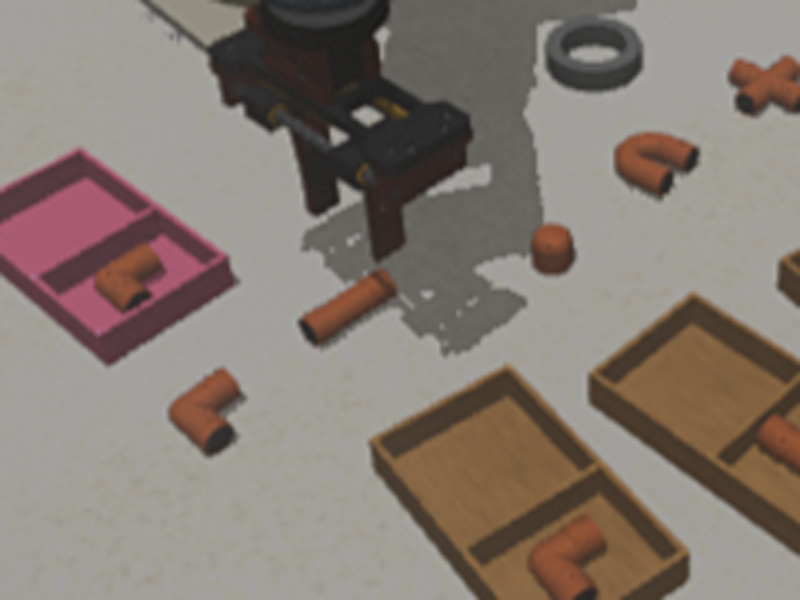

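The fingers are near the coupling at crop (345,305). I'll correct by 13 mm and descend.

send_rows:
  motion: [-0.3,-0.006,-0.001,0.02,0,0,0.8,-0.3,-0.005,-0.001,0.02,0,0,0.8,-0.3,-0.002,-0.0005,0.018,0,0,0,-0.3,0,0,0.01,0,0,0,-0.3,0,0,0.003,0,0,0,-0.3,0,0,0,0,0,0]

```text
time: 2.03
position: [0.4281, -0.1979, 0.0039]
orientation: [0.001, 0.683, 0.73, -0.001]
contact_force: [-0.1, -0.2, 0.5]
width: 0.65
```

```bash
python3 plan.py .4233 -.2042 .006 93 1 -.3
```

```text
t 2.03 p [ 0.4281 -0.1979  0.0039] yaw 93.8 w 0.65 F [-0.1 -0.2  0.5]
-0.3,-0.006,-0.0052,-0.0021,0.04,0.19,0.83,
```

send_rows:
  motion: [-0.3,-0.006,-0.005,-0.002,0,0,0.8,-0.3,0,0,0,0,0,0,0.8,0,0,0,0,0,0,0.8,0,0,0,0,0,0,0.8,0,0,0,0,0,0,0.8,0,0,0,0,0,0,0.8,0,0,0,0,0,0,0.8,0,0,0,0,0,0]

```text
time: 2.7
position: [0.4247, -0.2064, 0.0099]
orientation: [0.004, 0.689, 0.725, -0.0]
contact_force: [0.3, 0.1, -0.4]
width: 0.26
```

send_rows:
  motion: [0.8,0,0,0,0,0,0,0.8,0,0,0,0,0,0,0.8,0,0,-0.015,0,0,0,0.8,0,0,-0.025,0,0,0,0.8,0,0,-0.025,0,0,0,0.8,0,0,-0.01,0,0,0]

```text
time: 3.2
position: [0.4217, -0.2043, 0.0842]
orientation: [-0.0, 0.689, 0.725, -0.001]
contact_force: [-0.2, 0.2, -0.2]
width: 0.267
```

```bash
python3 plan.py .6418 -.0771 .08 93 8 .8
```

```text
t 3.2 p [ 0.4217 -0.2043  0.0842] yaw 92.9 w 0.267 F [-0.2  0.2 -0.2]
0.8,0.0145,0.0283,0.0004,-0.01,0.01,-0.01, 0.8,0.0145,0.0283,0.0005,-0.01,0.01,-0.01, 0.8,0.0145,0.0283,0.0005,-0.01,0.01,-0.01, 0.8,0.0145,0.0283,0.0005,-0.01,0.01,-0.01, 0.8,0.0145,0.0283,0.0005,-0.01,0.01,-0.01, 0.8,0.0145,0.0283,0.0005,-0.01,0.01,-0.01, 0.8,0.0144,0.0283,0.0005,-0.01,0.01,-0.01, 0.8,0.0144,0.0283,0.0005,-0.01,0.01,-0.01,
```

send_rows:
  motion: [0.8,0.01,0.019,0,0,0,0,0.8,0.015,0.03,0,0,0,0,0.8,0.017,0.034,0,0,0,0,0.8,0.018,0.036,0,0,0,0,0.8,0.018,0.036,0,0,0,0,0.8,0.017,0.034,0,0,0,0,0.8,0.01,0.02,0,0,0,0,0.8,0.005,0.01,0,0,0,0]

```text
time: 3.87
position: [0.642, -0.0784, 0.0866]
orientation: [0.001, 0.691, 0.723, -0.001]
contact_force: [0.3, 0.7, -0.5]
width: 0.265
```

send_rows:
  motion: [0.8,0.001,0.001,0,0,0,0,0.8,0,0,0,0,0,0,0.8,0,0,0,0,0,0]

```text
time: 4.12
position: [0.6442, -0.0751, 0.0854]
orientation: [0.001, 0.69, 0.724, -0.001]
contact_force: [-0.5, 0.4, 0.0]
width: 0.264
```

```bash
python3 plan.py .6418 -.0771 .015 93 1 .8
```

```text
t 4.12 p [ 0.6442 -0.0751  0.0854] yaw 92.8 w 0.264 F [-0.5  0.4  0. ]
0.8,-0.0017,-0.0025,0.0704,-0.02,0.13,-0.18,
```

send_rows:
  motion: [0.8,-0.001,-0.001,0.015,0,0,0,0.8,-0.001,-0.001,0.02,0,0,0,0.8,0,0,0.018,0,0,0,0.8,0,0,0.01,0,0,0,0.8,0,0,0.004,0,0,0,0.8,0,0,0.001,0,0,0,0.8,0,0,0,0,0,0,0.8,0,0,0,0,0,0]

```text
time: 4.78
position: [0.6357, -0.0824, 0.0165]
orientation: [-0.001, 0.692, 0.722, -0.002]
contact_force: [-0.7, 0.6, -1.2]
width: 0.266
```

send_rows:
  motion: [0.8,0.002,0.003,0.001,0,0,0,0.8,0,0,0.001,0,0,0,0.8,0,0,0,0,0,0]

```text
time: 5.03
position: [0.6404, -0.0804, 0.0167]
orientation: [0.001, 0.692, 0.722, -0.001]
contact_force: [0.1, 0.2, -0.9]
width: 0.264
```

send_rows:
  motion: [0.8,0,0,0.001,0,0,0,0.8,0,0,0.001,0,0,0,0.8,0,0,0,0,0,0]

```text
time: 5.28
position: [0.6415, -0.0802, 0.0157]
orientation: [0.002, 0.692, 0.722, -0.001]
contact_force: [0.5, 1.0, -0.2]
width: 0.26
```

send_rows:
  motion: [0.8,0,0,0.0015,0,0,0,0.8,0,0,0.0015,0,0,0,0.8,0,0,0,0,0,0]

```text
time: 5.53
position: [0.6419, -0.0801, 0.014]
orientation: [0.002, 0.691, 0.722, -0.0]
contact_force: [0.1, -0.7, -1.0]
width: 0.263
```

send_rows:
  motion: [0.8,0,0,0.0015,0,0,0,0.8,0,0,0.0015,0,0,0,0.8,0,0,0,0,0,0]

```text
time: 5.78
position: [0.6422, -0.0801, 0.0143]
orientation: [0.002, 0.691, 0.722, -0.0]
contact_force: [0.2, -0.4, -0.8]
width: 0.267
```

```bash
python3 - <<'E'
from h2 import *
im=grab("scene","pics/s2.png")
p=cv2.imread("pics/s2.png"); cv2.imwrite("pics/s2b.png",cv2.resize(p[160:340,230:470],(800,600),interpolation=cv2.INTER_CUBIC))
E
```

```text
(no output)
```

View pics/s2b.png

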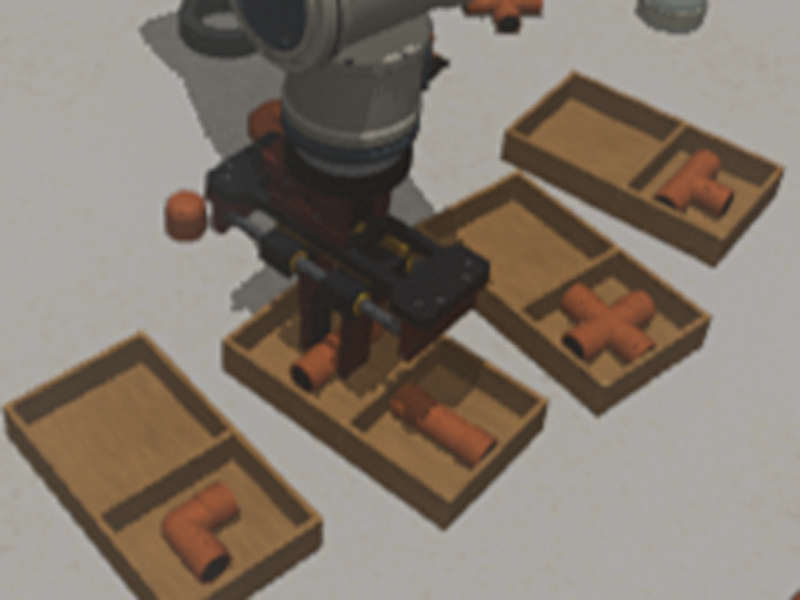

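The coupling is held in the cell at crop (330,360), near the floor but with no contact yet. I'll lower it until it touches.

send_rows:
  motion: [0.8,0,0,0.002,0,0,0,0.8,0,0,0.002,0,0,0]

```text
time: 6.0
position: [0.6426, -0.0802, 0.0136]
orientation: [0.002, 0.691, 0.722, -0.0]
contact_force: [-10.4, 2.0, 29.6]
width: 0.263
```

send_rows:
  motion: [0.8,0,0,0.002,0,0,0,0.8,0,0,0.002,0,0,0]

```text
time: 6.17
position: [0.6425, -0.0802, 0.0137]
orientation: [0.002, 0.691, 0.722, -0.001]
contact_force: [-7.1, 0.6, 21.8]
width: 0.263
```

send_rows:
  motion: [0.8,0,0,-0.0005,0,0,0,0.05,0,0,0,0,0,0,0.05,0,0,0,0,0,0,0.05,0,0,0,0,0,0,0.05,0,0,0,0,0,0]

```text
time: 6.58
position: [0.6427, -0.0802, 0.0139]
orientation: [0.002, 0.691, 0.722, -0.0]
contact_force: [-0.2, -0.5, 0.8]
width: 0.469
```

send_rows:
  motion: [0.05,0,0,-0.01,0,0,0,0.05,0,0,-0.02,0,0,0,0.05,0,0,-0.025,0,0,0,0.05,0,0,-0.015,0,0,0,-0.3,0,0,0,0,0,0]

```text
time: 7.0
position: [0.6407, -0.0797, 0.085]
orientation: [-0.0, 0.691, 0.722, -0.002]
contact_force: [1.1, -0.0, -0.3]
width: 0.52
```

```bash
python3 plan.py .428 -.3066 .08 95 8 -.3
```

```text
t 7.0 p [ 0.6407 -0.0797  0.085 ] yaw 92.5 w 0.52 F [ 1.1 -0.  -0.3]
-0.3,-0.0272,-0.0278,0.0008,-0.03,0.02,-0.31, -0.3,-0.027,-0.0279,0.0008,-0.03,0.02,-0.31, -0.3,-0.0269,-0.0281,0.0007,-0.03,0.02,-0.31, -0.3,-0.0267,-0.0282,0.0007,-0.03,0.02,-0.31, -0.3,-0.0266,-0.0284,0.0007,-0.03,0.02,-0.31, -0.3,-0.0264,-0.0285,0.0007,-0.03,0.02,-0.31, -0.3,-0.0262,-0.0287,0.0007,-0.03,0.02,-0.31, -0.3,-0.0261,-0.0288,0.0006,-0.03,0.02,-0.31,
```

send_rows:
  motion: [-0.3,-0.02,-0.02,0.001,0,0,-0.5,-0.3,-0.028,-0.029,0.001,0,0,-0.5,-0.3,-0.028,-0.029,0.001,0,0,-0.5,-0.3,-0.028,-0.029,0.001,0,0,-0.5,-0.3,-0.028,-0.029,0,0,0,-0.3,-0.3,-0.028,-0.029,0,0,0,0,-0.3,-0.025,-0.027,0,0,0,0,-0.3,-0.012,-0.014,0,0,0,0]

```text
time: 7.67
position: [0.447, -0.2945, 0.0807]
orientation: [0.003, 0.672, 0.74, 0.0]
contact_force: [-0.2, -0.6, -0.1]
width: 0.652
```

send_rows:
  motion: [-0.3,-0.01,-0.012,0,0,0,0,-0.3,-0.004,-0.005,0,0,0,0,-0.3,0,0,0,0,0,0,-0.3,0,0,0,0,0,0]

```text
time: 8.0
position: [0.4265, -0.3133, 0.0792]
orientation: [0.001, 0.675, 0.738, 0.0]
contact_force: [0.4, 0.5, 0.3]
width: 0.651
```

```bash
python3 plan.py .428 -.3066 .01 95 1 -.3; python3 - <<'E'
from h2 import *
im=grab("scene","pics/s3.png")
p=cv2.imread("pics/s3.png"); cv2.imwrite("pics/s3b.png",cv2.resize(p[170:320,130:330],(800,600),interpolation=cv2.INTER_CUBIC))
E
```

```text
t 8.0 p [ 0.4265 -0.3133  0.0792] yaw 95.1 w 0.651 F [0.4 0.5 0.3]
-0.3,0.0066,0.002,0.0692,0.11,0.09,0.11,
```

View pics/s3b.png

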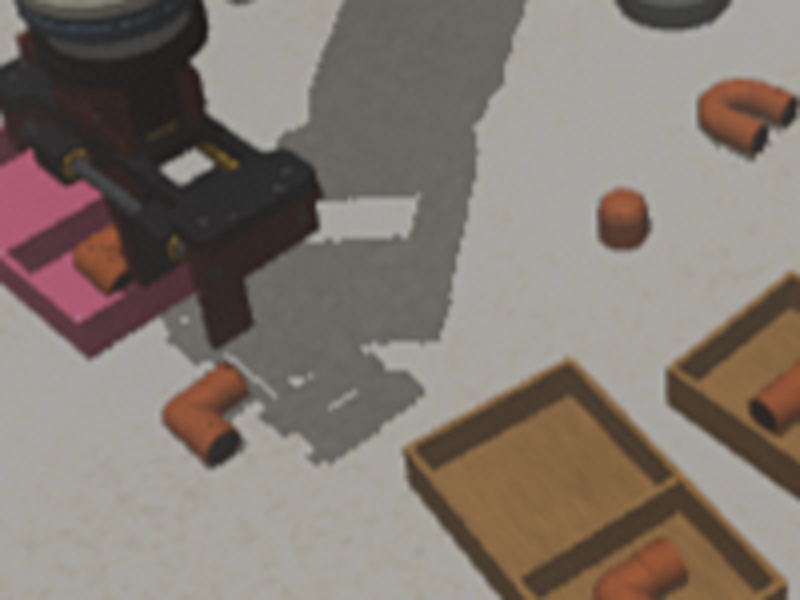

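The gripper is over the elbow's y leg at crop (225,390), and the pink box is clear of the fingers. Descending.

send_rows:
  motion: [-0.3,0.004,0.001,0.015,0,0,0,-0.3,0.003,0.001,0.02,0,0,0,-0.3,0,0,0.018,0,0,0,-0.3,0,0,0.01,0,0,0,-0.3,0,0,0.005,0,0,0,-0.3,0,0,0,0,0,0,-0.3,0,0,0,0,0,0]

```text
time: 8.63
position: [0.4353, -0.302, 0.0095]
orientation: [0.004, 0.671, 0.741, 0.001]
contact_force: [-0.2, 0.4, -0.7]
width: 0.652
```

```bash
python3 plan.py .428 -.3066 .008 95 1 -.3
```

```text
t 8.63 p [ 0.4353 -0.302   0.0095] yaw 95.6 w 0.652 F [-0.2  0.4 -0.7]
-0.3,-0.0039,-0.0077,0.0014,0.34,0.25,0.65,
```

send_rows:
  motion: [-0.3,-0.004,-0.008,0.001,0.3,0.2,0.6,-0.3,0,0,0,0,0,0,-0.3,0,0,0,0,0,0]

```text
time: 8.88
position: [0.4283, -0.3075, 0.01]
orientation: [0.001, 0.675, 0.738, 0.0]
contact_force: [0.5, -0.6, 0.6]
width: 0.655
```

```bash
python3 plan.py .428 -.3066 .008 95 1 -.3
```

```text
t 8.88 p [ 0.4283 -0.3075  0.01  ] yaw 95.0 w 0.655 F [ 0.5 -0.6  0.6]
-0.3,0.001,-0.0002,0.002,0.11,0.12,0.04,
```

send_rows:
  motion: [0.8,0,0,0,0,0,0,0.8,0,0,0,0,0,0,0.8,0,0,0,0,0,0,0.8,0,0,0,0,0,0,0.8,0,0,0,0,0,0,0.8,0,0,0,0,0,0,0.8,0,0,0,0,0,0,0.8,0,0,0,0,0,0]

```text
time: 9.55
position: [0.4288, -0.3089, 0.0119]
orientation: [0.003, 0.676, 0.737, 0.0]
contact_force: [-0.2, -0.6, 0.2]
width: 0.263
```

send_rows:
  motion: [0.8,0,0,-0.015,0,0,0,0.8,0,0,-0.025,0,0,0,0.8,0,0,-0.025,0,0,0,0.8,0,0,-0.01,0,0,0]

```text
time: 9.88
position: [0.4261, -0.3067, 0.0857]
orientation: [-0.001, 0.676, 0.737, -0.0]
contact_force: [1.0, -0.0, -0.1]
width: 0.256
```

```bash
python3 plan.py .594 -.204 .085 85 8 .8
```

```text
t 9.88 p [ 0.4261 -0.3067  0.0857] yaw 95.0 w 0.256 F [ 1.  -0.  -0.1]
0.8,0.011,0.022,0.0001,-0.02,-0.01,1.25, 0.8,0.0115,0.0218,0.0001,-0.02,-0.01,1.25, 0.8,0.0119,0.0215,0.0001,-0.02,-0.01,1.25, 0.8,0.0124,0.0213,0.0001,-0.02,-0.01,1.25, 0.8,0.0128,0.021,0.0001,-0.02,-0.01,1.25, 0.8,0.0133,0.0207,0.0001,-0.02,-0.01,1.25, 0.8,0.0137,0.0204,0.0001,-0.02,-0.01,1.25, 0.8,0.0142,0.0201,0.0001,-0.02,-0.01,1.25,
```

send_rows:
  motion: [0.8,0.007,0.013,0,0,0,1.2,0.8,0.012,0.023,0,0,0,1.2,0.8,0.014,0.026,0,0,0,1.2,0.8,0.015,0.026,0,0,0,1.2,0.8,0.015,0.026,0,0,0,1.2,0.8,0.015,0.024,0,0,0,1.2,0.8,0.012,0.018,0,0,0,1.2,0.8,0.006,0.008,0,0,0,1.2]

```text
time: 10.55
position: [0.5946, -0.2059, 0.0865]
orientation: [0.001, 0.739, 0.673, 0.0]
contact_force: [0.3, -0.0, -0.6]
width: 0.261
```

send_rows:
  motion: [0.8,0.004,0.006,0,0,0,0,0.8,0,0,0,0,0,0,0.8,0,0,0,0,0,0]

```text
time: 10.8
position: [0.6026, -0.2002, 0.0847]
orientation: [0.0, 0.738, 0.675, -0.0]
contact_force: [0.0, -0.7, -0.8]
width: 0.262
```

```bash
python3 plan.py .594 -.204 .018 85 1 .8
```

```text
t 10.8 p [ 0.6026 -0.2002  0.0847] yaw 84.8 w 0.262 F [ 0.  -0.7 -0.8]
0.8,-0.0045,-0.0082,0.0667,0.01,0.03,-0.15,
```

send_rows:
  motion: [0.8,-0.003,-0.005,0.012,0,0,0,0.8,-0.002,-0.003,0.018,0,0,0,0.8,0,0,0.015,0,0,0,0.8,0,0,0.01,0,0,0,0.8,0,0,0.003,0,0,0,0.8,0,0,0,0,0,0,0.8,0,0,0,0,0,0]

```text
time: 11.38
position: [0.5892, -0.2082, 0.0246]
orientation: [-0.001, 0.739, 0.674, -0.001]
contact_force: [-0.1, 0.1, -0.0]
width: 0.264
```

```bash
python3 plan.py .594 -.204 .018 85 1 .8
```

```text
t 11.38 p [ 0.5892 -0.2082  0.0246] yaw 84.7 w 0.264 F [-0.1  0.1 -0. ]
0.8,0.0046,0.0044,0.0066,-0.11,0.03,-0.25,
```

send_rows:
  motion: [0.8,0.004,0.004,0.003,0,0,0,0.8,0,0,0.003,0,0,0,0.8,0,0,0.001,0,0,0,0.8,0,0,0,0,0,0]

```text
time: 11.72
position: [0.5955, -0.2049, 0.0193]
orientation: [0.001, 0.739, 0.674, 0.0]
contact_force: [-1.0, -0.8, -0.3]
width: 0.263
```

send_rows:
  motion: [0.8,0,0,0.002,0,0,0,0.8,0,0,0.001,0,0,0,0.8,0,0,0,0,0,0]

```text
time: 11.97
position: [0.5962, -0.2048, 0.0167]
orientation: [0.002, 0.739, 0.674, 0.0]
contact_force: [0.2, 0.9, -0.5]
width: 0.263
```

send_rows:
  motion: [0.8,0,0,0.0015,0,0,0,0.8,0,0,0,0,0,0]

```text
time: 12.13
position: [0.5965, -0.2048, 0.016]
orientation: [0.002, 0.739, 0.674, 0.001]
contact_force: [0.7, -0.3, 0.3]
width: 0.26
```

send_rows:
  motion: [0.8,0,0,0.0015,0,0,0,0.8,0,0,0,0,0,0]

```text
time: 12.3
position: [0.5969, -0.2048, 0.0161]
orientation: [0.002, 0.739, 0.674, 0.001]
contact_force: [-0.2, -0.6, -1.0]
width: 0.261
```

send_rows:
  motion: [0.8,0,0,0.002,0,0,0]

```text
time: 12.38
position: [0.5972, -0.2048, 0.0155]
orientation: [0.002, 0.739, 0.674, 0.001]
contact_force: [-7.0, 3.8, 30.0]
width: 0.259
```

send_rows:
  motion: [0.8,0,0,0.002,0,0,0]

```text
time: 12.47
position: [0.5973, -0.2048, 0.0155]
orientation: [0.002, 0.739, 0.674, 0.001]
contact_force: [-9.4, 3.0, 27.9]
width: 0.26
```

send_rows:
  motion: [0.8,0,0,0.002,0,0,0]

```text
time: 12.55
position: [0.5973, -0.2048, 0.0155]
orientation: [0.002, 0.739, 0.674, 0.001]
contact_force: [-6.9, 1.9, 22.1]
width: 0.264
```

send_rows:
  motion: [0.8,0,0,-0.0005,0,0,0,0.05,0,0,0,0,0,0,0.05,0,0,0,0,0,0,0.05,0,0,0,0,0,0,0.05,0,0,0,0,0,0]

```text
time: 12.97
position: [0.5977, -0.205, 0.0166]
orientation: [0.003, 0.739, 0.674, 0.001]
contact_force: [1.1, -1.1, -0.3]
width: 0.47
```

send_rows:
  motion: [0.05,0,0,-0.01,0,0,0,0.05,0,0,-0.02,0,0,0,0.05,0,0,-0.025,0,0,0,0.05,0,0,-0.025,0,0,0,-0.3,0,0,-0.01,0,0,0]

```text
time: 13.38
position: [0.5942, -0.2038, 0.1065]
orientation: [-0.002, 0.739, 0.674, -0.001]
contact_force: [1.1, -0.1, 0.2]
width: 0.521
```

```bash
python3 plan.py .4755 .3138 .09 138 24 -.3
```

```text
t 13.38 p [ 0.5942 -0.2038  0.1065] yaw 84.8 w 0.521 F [ 1.1 -0.1  0.2]
-0.3,0.021,-0.0069,0.0007,-0.01,-0.01,-2.22, -0.3,0.0213,-0.0061,0.0007,-0.01,-0.01,-2.22, -0.3,0.0215,-0.0052,0.0007,-0.01,-0.01,-2.22, -0.3,0.0217,-0.0044,0.0007,-0.01,-0.01,-2.22, -0.3,0.0218,-0.0036,0.0007,-0.01,-0.01,-2.22, -0.3,0.022,-0.0027,0.0007,-0.01,-0.01,-2.22, -0.3,0.022,-0.0019,0.0007,-0.01,-0.01,-2.22, -0.3,0.0221,-0.001,0.0007,-0.01,-0.01,-2.22,
-0.3,0.0221,-0.0002,0.0007,-0.01,-0.01,-2.22, -0.3,0.0221,0.0007,0.0007,-0.01,-0.01,-2.22, -0.3,0.0221,0.0016,0.0007,-0.01,-0.01,-2.22, -0.3,0.022,0.0024,0.0007,-0.01,-0.01,-2.22, -0.3,0.0219,0.0033,0.0007,-0.01,-0.01,-2.22, -0.3,0.0217,0.0041,0.0007,-0.01,-0.01,-2.22, -0.3,0.0216,0.0049,0.0007,-0.01,-0.01,-2.22, -0.3,0.0214,0.0058,0.0007,-0.01,-0.01,-2.22,
-0.3,0.0211,0.0066,0.0007,-0.01,-0.01,-2.22, -0.3,0.0208,0.0074,0.0007,-0.01,-0.01,-2.22, -0.3,0.0205,0.0082,0.0007,-0.01,-0.01,-2.22, -0.3,0.0202,0.009,0.0007,-0.01,-0.01,-2.22, -0.3,0.0199,0.0098,0.0007,-0.01,-0.01,-2.22, -0.3,0.0195,0.0105,0.0007,-0.01,-0.01,-2.22, -0.3,0.019,0.0113,0.0007,-0.01,-0.01,-2.22, -0.3,0.0186,0.012,0.0007,-0.01,-0.01,-2.22,
```

send_rows:
  motion: [-0.3,0.021,-0.007,0.0007,0,0,-2.2,-0.3,0.026,-0.007,0.0007,0,0,-2.2,-0.3,0.03,-0.007,0.0007,0,0,-2.2,-0.3,0.03,-0.006,0.0007,0,0,-2.2,-0.3,0.03,-0.005,0.0007,0,0,-2.2,-0.3,0.03,-0.004,0.0007,0,0,-2.2,-0.3,0.03,-0.003,0.0007,0,0,-2.2,-0.3,0.03,-0.002,0.0007,0,0,-2.2]

```text
time: 14.05
position: [0.5442, 0.0228, 0.1056]
orientation: [0.005, 0.625, 0.78, 0.001]
contact_force: [0.6, 0.3, 0.3]
width: 0.649
```

send_rows:
  motion: [-0.3,0.03,-0.001,0,0,0,-3,-0.3,0.03,0.001,0,0,0,-3,-0.3,0.03,0.003,0,0,0,-3,-0.3,0.03,0.004,0,0,0,-3,-0.3,0.025,0.006,0,0,0,-3,-0.3,0.025,0.007,0,0,0,-3,-0.3,0.02,0.008,0,0,0,-3,-0.3,0.015,0.008,0,0,0,-2]

```text
time: 14.72
position: [0.4929, 0.2403, 0.104]
orientation: [0.005, 0.447, 0.894, 0.0]
contact_force: [-0.8, 0.6, 0.7]
width: 0.651
```

```bash
python3 plan.py .4755 .3138 .09 138 8 -.3
```

```text
t 14.72 p [0.4929 0.2403 0.104 ] yaw 126.9 w 0.651 F [-0.8  0.6  0.7]
-0.3,0.0087,0.0038,0.0017,0.03,0.06,-1.39, -0.3,0.0086,0.004,0.0017,0.03,0.06,-1.39, -0.3,0.0085,0.0042,0.0017,0.03,0.06,-1.39, -0.3,0.0084,0.0044,0.0017,0.03,0.06,-1.39, -0.3,0.0083,0.0046,0.0017,0.03,0.06,-1.39, -0.3,0.0081,0.0048,0.0017,0.03,0.06,-1.39, -0.3,0.008,0.005,0.0017,0.03,0.06,-1.39, -0.3,0.0079,0.0052,0.0017,0.03,0.06,-1.39,
```

send_rows:
  motion: [-0.3,0.012,0.005,0.003,0,0,-2,-0.3,0.012,0.006,0.003,0,0,-2,-0.3,0.012,0.006,0.003,0,0,-2,-0.3,0.01,0.006,0.003,0,0,-1.5,-0.3,0.008,0.005,0.001,0,0,-1.5,-0.3,0.004,0.002,0,0,0,-1,-0.3,0,0,0,0,0,0,-0.3,0,0,0,0,0,0]

```text
time: 15.38
position: [0.4752, 0.3112, 0.0898]
orientation: [0.005, 0.359, 0.933, 0.0]
contact_force: [0.6, 0.0, 0.4]
width: 0.653
```

```bash
python3 plan.py .4755 .3138 .01 138 1 -.3; python3 - <<'E'
from h2 import *
im=grab("scene","pics/s4.png")
p=cv2.imread("pics/s4.png"); a=cv2.resize(p[90:220,320:440],(400,433),interpolation=cv2.INTER_CUBIC)
b=cv2.resize(p[225:355,225:345],(400,433),interpolation=cv2.INTER_CUBIC)
cv2.imwrite("pics/s4b.png",cv2.hconcat([a,b]))
E
```

```text
t 15.38 p [0.4752 0.3112 0.0898] yaw 137.9 w 0.653 F [0.6 0.  0.4]
-0.3,0.0023,0.0018,0.0798,0.21,0.52,-0.13,
```

View pics/s4b.png

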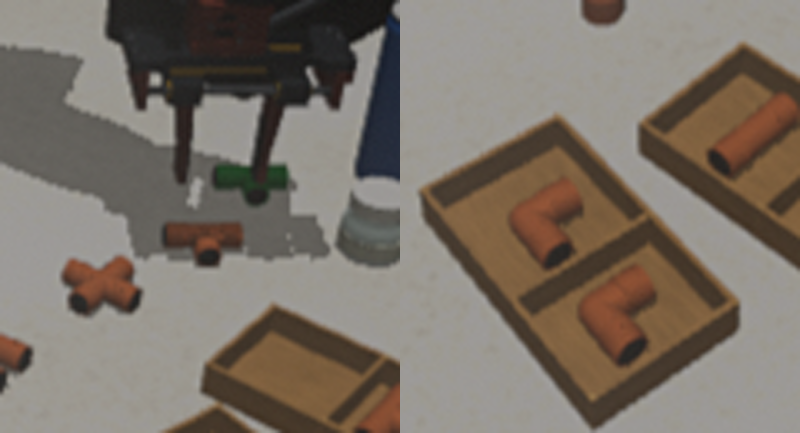

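Right half: the elbow at (545,220) and the coupling lie flat in their cells. Left half: the gripper is above the tee's branch at (207,250), and the green tee is clear. Descending.

send_rows:
  motion: [-0.3,0.002,0.002,0.015,0.2,0.5,0,-0.3,0,0,0.02,0,0,0,-0.3,0,0,0.02,0,0,0,-0.3,0,0,0.015,0,0,0,-0.3,0,0,0.005,0,0,0,-0.3,0,0,0.001,0,0,0,-0.3,0,0,0,0,0,0]

```text
time: 16.02
position: [0.4788, 0.3111, 0.0138]
orientation: [0.002, 0.363, 0.932, 0.002]
contact_force: [-0.6, 0.4, -0.1]
width: 0.651
```

```bash
python3 plan.py .4755 .3138 .009 138 1 -.3
```

```text
t 16.02 p [0.4788 0.3111 0.0138] yaw 137.4 w 0.651 F [-0.6  0.4 -0.1]
-0.3,0.0043,-0.0003,0.0048,0.25,0.09,-0.58,
```

send_rows:
  motion: [-0.3,0.004,0,0.004,0.2,0,-0.6,-0.3,0,0,0.001,0,0,0,0.8,0,0,0,0,0,0,0.8,0,0,0,0,0,0,0.8,0,0,0,0,0,0,0.8,0,0,0,0,0,0,0.8,0,0,0,0,0,0,0.8,0,0,0,0,0,0]

```text
time: 16.68
position: [0.4778, 0.3151, 0.0123]
orientation: [0.003, 0.358, 0.934, 0.002]
contact_force: [-0.1, 0.1, -0.7]
width: 0.261
```

send_rows:
  motion: [0.8,0,0,0,0,0,0,0.8,0,0,0,0,0,0]

```text
time: 16.85
position: [0.4778, 0.3151, 0.0124]
orientation: [0.003, 0.358, 0.934, 0.002]
contact_force: [-0.8, 0.3, -0.7]
width: 0.259
```

send_rows:
  motion: [0.8,0,0,-0.015,0,0,0,0.8,0,0,-0.025,0,0,0,0.8,0,0,-0.025,0,0,0,0.8,0,0,-0.01,0,0,0]

```text
time: 17.18
position: [0.4746, 0.3131, 0.0858]
orientation: [0.0, 0.358, 0.934, -0.001]
contact_force: [0.4, 0.5, -1.1]
width: 0.263
```

```bash
python3 plan.py .6268 .2122 .085 96 8 .8
```

```text
t 17.18 p [0.4746 0.3131 0.0858] yaw 138.1 w 0.263 F [ 0.4  0.5 -1.1]
0.8,-0.0226,0.0033,0.0001,-0.01,0.01,5.26, 0.8,-0.0222,0.0054,0.0001,-0.01,0.01,5.26, 0.8,-0.0216,0.0074,0.0001,-0.01,0.01,5.26, 0.8,-0.0208,0.0093,0.0001,-0.01,0.01,5.26, 0.8,-0.0199,0.0112,0.0001,-0.01,0.01,5.26, 0.8,-0.0188,0.013,0.0001,-0.01,0.01,5.26, 0.8,-0.0175,0.0147,0.0001,-0.01,0.01,5.26, 0.8,-0.0161,0.0162,0.0001,-0.01,0.01,5.26,
```

send_rows:
  motion: [0.8,-0.014,0.002,0,0,0,4,0.8,-0.022,0.005,0,0,0,5,0.8,-0.024,0.008,0,0,0,6,0.8,-0.024,0.01,0,0,0,6,0.8,-0.024,0.014,0,0,0,6,0.8,-0.022,0.016,0,0,0,6,0.8,-0.014,0.012,0,0,0,5,0.8,-0.007,0.007,0,0,0,3]

```text
time: 17.85
position: [0.6208, 0.2154, 0.0866]
orientation: [0.001, 0.673, 0.74, 0.0]
contact_force: [0.3, -0.9, -0.8]
width: 0.263
```

send_rows:
  motion: [0.8,-0.002,0.003,0,0,0,1,0.8,0,0,0,0,0,0,0.8,0,0,0,0,0,0]

```text
time: 18.1
position: [0.6251, 0.2116, 0.0848]
orientation: [0.0, 0.681, 0.733, -0.0]
contact_force: [0.2, -0.3, -1.6]
width: 0.259
```

```bash
python3 plan.py .63 .2123 .02 96 1 .8
```

```text
t 18.1 p [0.6251 0.2116 0.0848] yaw 94.2 w 0.259 F [ 0.2 -0.3 -1.6]
0.8,0.0005,0.0049,0.0648,0,0.07,-1.79,
```

send_rows:
  motion: [0.8,0.001,0.005,0.012,0,0,-1,0.8,0.001,0.004,0.018,0,0,0,0.8,0,0,0.015,0,0,0,0.8,0,0,0.01,0,0,0,0.8,0,0,0.003,0,0,0,0.8,0,0,0,0,0,0]

```text
time: 18.6
position: [0.6309, 0.2182, 0.0213]
orientation: [-0.0, 0.668, 0.744, -0.001]
contact_force: [-0.3, -0.7, -0.9]
width: 0.261
```

```bash
python3 plan.py .63 .2123 .018 96 1 .8
```

```text
t 18.6 p [0.6309 0.2182 0.0213] yaw 96.1 w 0.261 F [-0.3 -0.7 -0.9]
0.8,-0.0057,-0.0016,0.0033,-0.12,0.06,0.11,
```

send_rows:
  motion: [0.8,-0.005,-0.001,0.002,0,0,0,0.8,0,0,0.001,0,0,0,0.8,0,0,0,0,0,0]

```text
time: 18.85
position: [0.63, 0.2134, 0.0183]
orientation: [-0.0, 0.668, 0.745, -0.001]
contact_force: [0.3, 0.4, -1.3]
width: 0.255
```

send_rows:
  motion: [0.8,0,0,0.0015,0,0,0]

```text
time: 18.93
position: [0.6305, 0.2134, 0.0176]
orientation: [-0.0, 0.668, 0.745, -0.001]
contact_force: [-0.6, -0.1, -0.4]
width: 0.259
```

send_rows:
  motion: [0.8,0,0,0.0015,0,0,0]

```text
time: 19.02
position: [0.6309, 0.2134, 0.0166]
orientation: [0.0, 0.668, 0.745, -0.0]
contact_force: [-1.3, 0.4, 0.6]
width: 0.263
```

send_rows:
  motion: [0.8,0,0,0.0015,0,0,0]

```text
time: 19.1
position: [0.6311, 0.2133, 0.0161]
orientation: [0.0, 0.668, 0.745, -0.0]
contact_force: [-5.8, -2.5, 15.2]
width: 0.259
```

send_rows:
  motion: [0.8,0,0,-0.0005,0,0,0,0.05,0,0,0,0,0,0,0.05,0,0,0,0,0,0,0.05,0,0,0,0,0,0,0.05,0,0,0,0,0,0]

```text
time: 19.52
position: [0.6326, 0.2137, 0.0183]
orientation: [0.001, 0.668, 0.744, 0.001]
contact_force: [0.1, -0.1, 1.1]
width: 0.472
```

send_rows:
  motion: [0.05,0,0,-0.01,0,0,0,0.05,0,0,-0.02,0,0,0,0.05,0,0,-0.025,0,0,0,0.05,0,0,-0.02,0,0,0,-0.3,0,0,-0.005,0,0,0]

```text
time: 19.93
position: [0.6307, 0.2132, 0.1005]
orientation: [-0.0, 0.668, 0.744, -0.001]
contact_force: [0.3, 0.1, -0.5]
width: 0.513
```

```bash
python3 plan.py .4429 .2342 .09 97.5 8 -.3
```

```text
t 19.93 p [0.6307 0.2132 0.1005] yaw 96.2 w 0.513 F [ 0.3  0.1 -0.5]
-0.3,0.0052,-0.023,0.0013,-0.01,0.01,-0.16, -0.3,0.0052,-0.023,0.0013,-0.01,0.01,-0.16, -0.3,0.0053,-0.023,0.0013,-0.01,0.01,-0.16, -0.3,0.0053,-0.023,0.0013,-0.01,0.01,-0.16, -0.3,0.0054,-0.023,0.0013,-0.01,0.01,-0.16, -0.3,0.0055,-0.023,0.0013,-0.01,0.01,-0.16, -0.3,0.0055,-0.023,0.0013,-0.01,0.01,-0.16, -0.3,0.0056,-0.0229,0.0013,-0.01,0.01,-0.16,
```

send_rows:
  motion: [-0.3,0.003,-0.015,0.001,0,0,0,-0.3,0.006,-0.025,0.002,0,0,-0.3,-0.3,0.006,-0.028,0.002,0,0,-0.3,-0.3,0.006,-0.028,0.002,0,0,-0.3,-0.3,0.006,-0.028,0.002,0,0,-0.3,-0.3,0.006,-0.026,0.001,0,0,0,-0.3,0.005,-0.018,0,0,0,0,-0.3,0.003,-0.01,0,0,0,0]

```text
time: 20.6
position: [0.4466, 0.2327, 0.0926]
orientation: [0.003, 0.661, 0.751, 0.004]
contact_force: [-0.1, 0.2, -0.4]
width: 0.65
```

send_rows:
  motion: [-0.3,0.001,-0.005,0,0,0,0,-0.3,0,0,0,0,0,0,-0.3,0,0,0,0,0,0]

```text
time: 20.85
position: [0.44, 0.2336, 0.0928]
orientation: [0.003, 0.66, 0.751, 0.004]
contact_force: [0.7, -0.6, 0.7]
width: 0.647
```

```bash
python3 plan.py .4429 .2342 .01 97.5 1 -.3; python3 - <<'E'
from h2 import *
im=grab("scene","pics/s5.png")
p=cv2.imread("pics/s5.png"); a=cv2.resize(p[110:260,290:490],(800,600),interpolation=cv2.INTER_CUBIC)
cv2.imwrite("pics/s5b.png",a)
E
```

```text
t 20.85 p [0.44   0.2336 0.0928] yaw 97.4 w 0.647 F [ 0.7 -0.6  0.7]
-0.3,0.0002,0.0021,0.0828,0.57,-0.05,-0.09,
```

View pics/s5b.png

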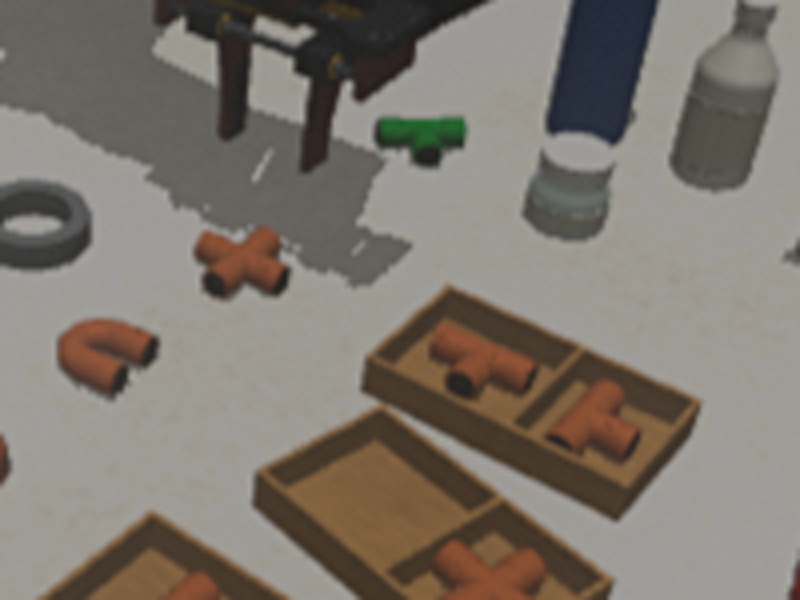

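The tee lies flat in its cell at (480,358), and the cross at (243,262) is untouched. Descending on its +y arm.

send_rows:
  motion: [-0.3,0,0.002,0.015,0.5,0,0,-0.3,0,0,0.02,0,0,0,-0.3,0,0,0.02,0,0,0,-0.3,0,0,0.015,0,0,0,-0.3,0,0,0.007,0,0,0,-0.3,0,0,0.001,0,0,0,-0.3,0,0,0,0,0,0]

```text
time: 21.48
position: [0.4539, 0.2357, 0.013]
orientation: [0.002, 0.662, 0.75, 0.006]
contact_force: [-0.3, 0.6, 0.9]
width: 0.646
```

```bash
python3 plan.py .4429 .2342 .009 97.5 1 -.3
```

```text
t 21.48 p [0.4539 0.2357 0.013 ] yaw 97.1 w 0.646 F [-0.3  0.6  0.9]
-0.3,-0.0001,-0.0112,0.0039,0.7,-0.26,-0.36,
```

send_rows:
  motion: [-0.3,0,-0.011,0.002,0.7,-0.3,-0.4,-0.3,0,0,0,0,0,0,-0.3,0,0,0,0,0,0]

```text
time: 21.73
position: [0.4437, 0.2345, 0.0122]
orientation: [0.001, 0.659, 0.752, 0.0]
contact_force: [-0.4, -0.2, 0.4]
width: 0.647
```

```bash
python3 plan.py .4429 .2342 .01 97.5 1 -.3
```

```text
t 21.73 p [0.4437 0.2345 0.0122] yaw 97.5 w 0.647 F [-0.4 -0.2  0.4]
-0.3,-0.0002,-0.0008,0.0022,0.07,0.02,0.04,
```

send_rows:
  motion: [0.8,0,0,0.001,0,0,0,0.8,0,0,0,0,0,0,0.8,0,0,0,0,0,0,0.8,0,0,0,0,0,0,0.8,0,0,0,0,0,0,0.8,0,0,0,0,0,0,0.8,0,0,0,0,0,0,0.8,0,0,0,0,0,0]

```text
time: 22.4
position: [0.4446, 0.2354, 0.0133]
orientation: [0.001, 0.659, 0.752, 0.002]
contact_force: [0.2, -0.3, -0.5]
width: 0.251
```

send_rows:
  motion: [0.8,0,0,-0.015,0,0,0,0.8,0,0,-0.025,0,0,0,0.8,0,0,-0.025,0,0,0,0.8,0,0,-0.01,0,0,0]

```text
time: 22.73
position: [0.4416, 0.2339, 0.0873]
orientation: [-0.0, 0.659, 0.752, -0.002]
contact_force: [1.1, -0.6, -1.0]
width: 0.256
```

```bash
python3 plan.py .6655 .1093 .085 83 8 .8
```

```text
t 22.73 p [0.4416 0.2339 0.0873] yaw 97.6 w 0.256 F [ 1.1 -0.6 -1. ]
0.8,-0.0191,0.0257,0.0002,-0.02,0.02,1.82, 0.8,-0.0183,0.0263,0.0002,-0.02,0.02,1.82, 0.8,-0.0174,0.0269,0.0002,-0.02,0.02,1.82, 0.8,-0.0166,0.0274,0.0002,-0.02,0.02,1.82, 0.8,-0.0157,0.0279,0.0003,-0.02,0.02,1.82, 0.8,-0.0148,0.0284,0.0003,-0.02,0.02,1.82, 0.8,-0.0139,0.0288,0.0003,-0.02,0.02,1.82, 0.8,-0.013,0.0293,0.0003,-0.02,0.02,1.82,
```

send_rows:
  motion: [0.8,-0.012,0.016,0,0,0,1.5,0.8,-0.018,0.026,0,0,0,1.8,0.8,-0.02,0.03,0,0,0,2,0.8,-0.02,0.032,0,0,0,2,0.8,-0.019,0.032,0,0,0,2,0.8,-0.017,0.032,0,0,0,2,0.8,-0.012,0.025,0,0,0,1.8,0.8,-0.007,0.014,0,0,0,1]

```text
time: 23.4
position: [0.6574, 0.1097, 0.0872]
orientation: [-0.0, 0.748, 0.664, -0.001]
contact_force: [0.0, 0.3, -0.5]
width: 0.258
```

send_rows:
  motion: [0.8,-0.002,0.005,0,0,0,0,0.8,0,0,0,0,0,0,0.8,0,0,0,0,0,0]

```text
time: 23.65
position: [0.664, 0.1044, 0.0848]
orientation: [-0.0, 0.749, 0.662, -0.001]
contact_force: [-0.2, -0.6, -1.0]
width: 0.254
```

```bash
python3 plan.py .6655 .1093 .022 83 1 .8
```

```text
t 23.65 p [0.664  0.1044 0.0848] yaw 83.0 w 0.254 F [-0.2 -0.6 -1. ]
0.8,0.0052,0.001,0.0628,-0.12,0.11,-0.03,
```

send_rows:
  motion: [0.8,0.003,0.001,0.012,0,0,0,0.8,0.002,0.001,0.018,0,0,0,0.8,0,0.001,0.015,0,0,0,0.8,0,0,0.01,0,0,0,0.8,0,0,0.003,0,0,0,0.8,0,0,0,0,0,0]

```text
time: 24.15
position: [0.6612, 0.1136, 0.0207]
orientation: [-0.002, 0.747, 0.665, -0.004]
contact_force: [-1.0, -0.5, -1.6]
width: 0.252
```

```bash
python3 plan.py .6655 .1093 .02 83 1 .8
```

```text
t 24.15 p [0.6612 0.1136 0.0207] yaw 83.4 w 0.252 F [-1.  -0.5 -1.6]
0.8,-0.0038,0.0047,0.0006,-0.43,0.16,0.36,
```

send_rows:
  motion: [0.8,-0.003,0.004,0,-0.4,0.2,0.3,0.8,0,0,0,0,0,0,0.8,0,0,0,0,0,0]

```text
time: 24.4
position: [0.6647, 0.1105, 0.0206]
orientation: [-0.001, 0.748, 0.663, 0.0]
contact_force: [0.6, 0.1, -0.5]
width: 0.255
```

send_rows:
  motion: [0.8,0,0,0.0015,0,0,0]

```text
time: 24.48
position: [0.6654, 0.1104, 0.02]
orientation: [-0.0, 0.749, 0.663, 0.001]
contact_force: [-0.0, 0.1, -0.9]
width: 0.255
```

send_rows:
  motion: [0.8,0,0,0.0015,0,0,0]

```text
time: 24.57
position: [0.6659, 0.1103, 0.0191]
orientation: [0.0, 0.749, 0.663, 0.001]
contact_force: [0.9, 0.7, -1.3]
width: 0.247
```

send_rows:
  motion: [0.8,0,0,0.0015,0,0,0]

```text
time: 24.65
position: [0.6664, 0.1102, 0.0181]
orientation: [0.001, 0.749, 0.663, 0.002]
contact_force: [0.2, 0.8, -1.5]
width: 0.254
```

send_rows:
  motion: [0.8,0,0,0.0015,0,0,0]

```text
time: 24.73
position: [0.6666, 0.1103, 0.0171]
orientation: [0.001, 0.749, 0.663, 0.002]
contact_force: [-4.4, 0.7, 13.5]
width: 0.256
```

send_rows:
  motion: [0.8,0,0,0.001,0,0,0]

```text
time: 24.82
position: [0.6666, 0.1104, 0.0171]
orientation: [0.0, 0.749, 0.663, 0.002]
contact_force: [-4.1, -0.5, 12.6]
width: 0.257
```

Contact. Release, rise and clear the view.

send_rows:
  motion: [0.8,0,0,-0.0003,0,0,0,0.05,0,0,0,0,0,0,0.05,0,0,0,0,0,0,0.05,0,0,0,0,0,0,0.05,0,0,0,0,0,0]

```text
time: 25.23
position: [0.6675, 0.1104, 0.0183]
orientation: [0.001, 0.749, 0.663, 0.003]
contact_force: [0.4, 0.3, 0.7]
width: 0.465
```

send_rows:
  motion: [0.05,0,0,-0.01,0,0,0,0.05,0,0,-0.02,0,0,0,0.05,0,0,-0.03,0,0,0,0.05,0,0,-0.03,0,0,0,0.05,0,0,-0.03,0,0,0,0.05,0,0,-0.03,0,0,0]

```text
time: 25.73
position: [0.6614, 0.1093, 0.1676]
orientation: [-0.003, 0.749, 0.663, -0.004]
contact_force: [0.2, -0.2, 0.8]
width: 0.478
```

send_rows:
  motion: [0.05,0,-0.03,-0.01,0,0,0,0.05,0,-0.035,0,0,0,0,0.05,0,-0.035,0,0,0,0,0.05,0,-0.035,0,0,0,0,0.05,0,-0.035,0,0,0,0,0.05,0,-0.02,0,0,0,0,0.05,0,0,0,0,0,0,0.05,0,0,0,0,0,0]

```text
time: 26.4
position: [0.4719, 0.1333, 0.1927]
orientation: [0.003, 0.749, 0.662, 0.007]
contact_force: [1.0, -0.2, 0.5]
width: 0.476
```

```bash
python3 - <<'E'
from h2 import *
im=grab("scene","pics/s6.png")
p=cv2.imread("pics/s6.png"); cv2.imwrite("pics/s6b.png",cv2.resize(p[120:380,130:490],(800,578),interpolation=cv2.INTER_CUBIC))
E
```

```text
(no output)
```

View pics/s6b.png

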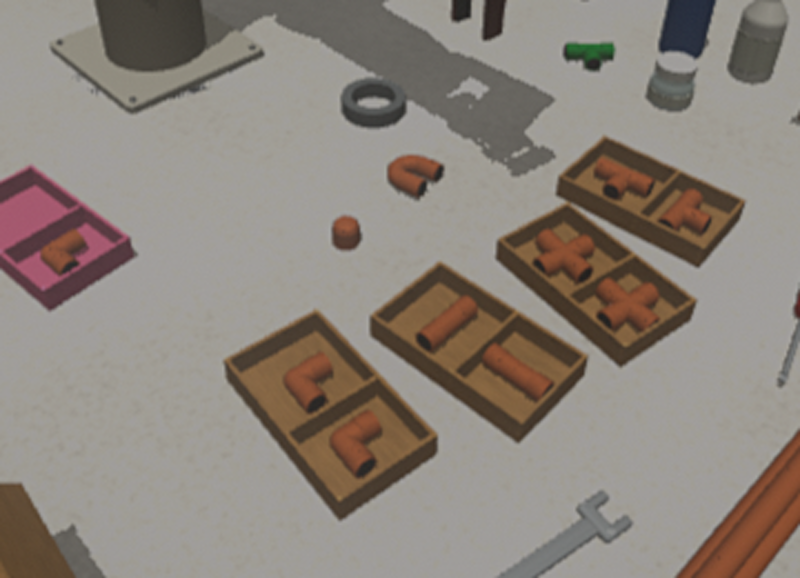

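All four fittings lie flat in their near cells: elbow (307,380), coupling (447,322), cross (563,252) and tee (623,178). The return bend, end cap, green tee and pink box are unmoved, and the arm is clear.

```bash
python3 -c "
from bench import robot
print(robot.sign_off())"
```

```text
the job is handed in; nothing more can be done
None
```

The coupling, elbow, tee and cross are each in the empty near cell of their matching box. I lowered each one until the wrist felt contact with the floor, then released it. I handed the job in at about 26.5 s of the 101 s allowed.

**Last checks:** the final picture shows all four lying flat and the gripper well clear at 0.19 m. The return bend, end cap, green tee and pink box look where they were.

**Contact force:** the highest reading at set-down was about 30 N vertically (coupling and elbow), against the 40 N and 120 N limits. Forces were only read at the end of each move, so a brief higher value could have been missed.

**Disagreement:** some moves and descents left the tool several millimetres off target, up to about 13 mm. I corrected this before gripping or setting down, and no check failed.

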